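Put the jade egg away behind the sliding guard door of the key shelf

TASK

Slide the clear guard door on top of the key shelf all the way open, set the jade egg down upright on the round cork pad inside (put it down, do not drop it), and slide the door fully shut again over it. Leave the bell, the pot and the key hanger where they are.

Things in the scene. Friction and masses are not known exactly. Their poses are not given: they have to be found in the camera images.
- shelf: Key shelf of dark ash, fixed, 180 (x) x 400 (y) x 95 mm high; two chrome rails along y at x = +-85 mm rise to 109 mm. Origin: centre of underside. Right half (y -188 to -6, x -78 to 78 mm): bay open only at the top, rim 95 mm, floor 12 mm up. Left half: closed deck over a cubby. At x 50, y 214 mm a 200 mm chrome post carries the key hanger. The door slides along its y axis.
- pad (a point): Centre of the top of the cork pad, 64 mm across and 3 mm thick, on the floor of the bay; 15 mm above the table, 80 mm below the rim of the bay. Axes as the shelf.
- door (a joint): Guard door: clear panel 156 (x) x 190 (y) x 6 mm with a thin ash frame, lying flat in the track over the bay; underside 96 mm, frame top 106 mm above the table. Value in m along the shelf's +y: 0 = fully shut over the bay, 0.185 = fully open, over the deck. Rubs with about 2.5 N and stays where left.
- door_grip (a point): Middle of the door's handle, in the middle of the door: an upright chrome fin 70 mm long (along the shelf's x), 12 mm thick (along the shelf's y), standing from 102 to 134 mm above the table; this point is at 126 mm. Axes as the shelf; it moves with the door.
- egg: Jade stone egg, 58 mm high, 45 mm across at its widest (24 mm above its foot), about 180 g, blunt end down on a flat foot 26 mm across. Starts standing upright on the table. Origin: centre of the foot; z axis up through its tip.
- bell: Copper hand bell standing on its mouth, 66 mm across, 88 mm high. Origin: centre of its underside. Bystander.
- pot: Brown ceramic pot, open at the top, about 80 mm across and 75 mm high. Origin: centre of its underside. Bystander.
- hanger_tip (a point): Upturned end of the chrome swing-arm hanger, a thin rod 118 mm long at 210 mm above the table that turns about the post at the shelf's left end and points away from the shelf; two keys dangle 75 mm below it. Bystander.
Things that resemble listed ones, but are neither listed nor needed, are in the scene too. What is shaped like the egg but purple or yellow is not meant.

How it is judged:
By the outcome, as a careful person would: the job done as asked, in the order asked, and still so for the second after the job is handed in, with the robot touching nothing.
It also fails if it takes over 72 s, if anything falls off the work surface, if the arm or the gripper's body presses on something with over 40 N, if the wrist force passes 120 N, or if a joint passes its speed limit or range.

ROBOT

A 7-joint arm with a two-finger parallel gripper is mounted at the origin on the work surface. World frame = base frame: x ahead of the robot, y to its left, z up, the work surface at z = 0. Lengths are in m, angles in rad, forces in N, time in s.
With the tool pointing down it reaches from about 0.4 to 0.925 m from the base axis. Payload 4.1 kg.
Tool frame: the origin (TCP) lies at the very end of the fingers, on their centre line; the grasp point (between the pads) lies 19 mm behind it (manip.grip_depth is the distance from the TCP to the grasp point, in m); z points along the fingers, y is the line along which they close (so a half turn about z gives the same grasp; the last joint's range is limited). The gripper opens to 85 mm and grips with 20 to 120 N. Pads are 22 mm wide; open, the fingers measure 114 mm over their backs; the gripper's body (76 mm by 85 mm) begins 54 mm behind the grasp point. The pads swing forward as they close: fully open they stand 13 mm farther back than shut.
Start: joints at [-1.346, 0.398, 0.045, 1.537, -0.019, 1.207, -0.051], TCP at [0.207, 0.616, 0.231] pointing down, gripper open.
Joint ranges: [-2.82, 2.82], [-0.49, 2.23], [-1.37, 1.46], [0, 2.46], [-1.36, 4.5], [0.23, 2], [-2.94, 2.94]. Speed limits (rad/s): [2.57, 2.57, 3.14, 3.14, 3.14, 3.14, 3.14].

INTERFACE

Orientations are given as a rotation vector (axis times angle).
In Python, from cell import manip, optics gives the robot as it stands.
- The arm moves only by the tool drive_tool, never from a script. Its argument "rows" is a list that holds one entry, the list of rows, each a list of 7 numbers: the opening, from 0 (shut) to 1 (fully open), then the shift along the tool's x, y, z each as a share of 0.12 m, from -1 to 1, then the turn, a rotation vector about the tool's x, y, z each as a share of 45 degrees, from -1 to 1. In form: [[[hand, tx, ty, tz, rx, ry, rz], ...]]. A call has 1 to 8 rows; each row is the pose to reach, as a shift and turn from the pose commanded when the call began, along the tool's axes at that moment; what a row does not reach only later rows make up. A row lasts 1/8 s, in which the tool goes at most 62.5 mm and 10.7 degrees, less where a joint would pass 70% of its speed; a pose out of reach is approached as far as the arm can. A call with a number of a shift or a turn outside -1 to 1 is refused whole. A call with a gripper value outside its range is refused whole. The fingers move at their own pace and stop on an object; "grip_force" is the grip in N (left out, the last holds). Time passes only in rows, so rows that repeat a pose let the fingers close. It gives the time, the measured TCP pose, the force, the opening and the grip force at its end, in the units of the state.
- manip.observe(): the state, without advancing time (a new reading comes with each control period).
- optics.grab_frame(name): name is "side" or "top" or "wrist"; returns (picture, depth): 400x640x3 uint8, blue, green, red; 400x640 float32, m along the optical axis (not along the pixel's ray), 0 where there is no reading.
- optics.camera_params(name): a dict with "fx", "fy", "cx", "cy" (pixels), "distortion" ([k1, k2, p1, p2, k3] as OpenCV has them; the pictures are not rectified), "T" (4x4, takes a point from camera to world coordinates). Camera axes: x right, y up, looking along -z (the intrinsics and any distortion apply to the point x, -y, -z); pixel columns grow to the right and rows downward; lengths in m; the calibration is good to about 2 mm. A picture is of the moment at which its call begins: read the wrist's pose just before it. camera_params takes no time and is no camera call; for the wrist camera it gives the pose at the moment of the call.
- manip.finish_job(): hands the job in; it is judged then, once.
The state is a dict: "clock": time; "qpos": joint angles; "qvel": joint speeds; "tau": joint torques, N m; "ee_pos": TCP position; "orientation": TCP orientation; "contact_force": force on the tool from outside, world axes, zero at the start; "moment": the same for the moment, N m; "finger_gap": opening from 0.0 (shut) to 1.0 (fully open); "finger_force": force on a finger pad.
Only numpy, scipy, OpenCV 4.12 (cv2) and the standard library are available. Lean on these libraries where they do the work, as an engineer would, in place of code of your own. Each camera call takes 0.05 s, during which the arm holds its last target. There are 200 camera calls.

## Working session

There is one attempt and no reset: what is moved stays moved. The work goes in short steps, Python scripts to look and compute and a tool call to move; the robot and the scene stay as the last step left them, time stands still between calls to the robot, and variables do not carry over. Pictures are saved under pics/ and viewed, at most 10 in all, crops included, and the job is handed in when it is done.

Besides the shell and the picture viewer there is one more tool, called after "Call:" by a JSON object that holds its "name" and its "arguments", one argument or row to a line. drive_tool: Moves the arm, as the interface text tells. Shift numbers are shares of 0.12 m and turn numbers shares of 45 degrees, none past 1 either way. Its arguments: {"type":"object","properties":{"rows":{"type":"array","items":{"type":"array","items":{"type":"array","items":{"type":"number"}}}},"grip_force":{"type":"number"}},"required":["rows"]}

```bash
mkdir -p pics; ls
cat > h.py <<'E'
import numpy as np, cv2
from scipy.spatial.transform import Rotation as R
from cell import manip, optics
def look(name,fn=None):
    P=optics.camera_params(name); im,d=optics.grab_frame(name)
    if fn: cv2.imwrite('pics/'+fn,im)
    np.savez('%s.npz'%name,im=im,d=d,T=P['T'],K=[P['fx'],P['fy'],P['cx'],P['cy']],D=P['distortion'])
    return load(name)
def load(name):
    return dict(np.load('%s.npz'%name))
def cloud(c):
    fx,fy,cx,cy=c['K']; h,w=c['d'].shape
    uv=np.stack(np.meshgrid(np.arange(w),np.arange(h)),-1).reshape(-1,1,2).astype(np.float64)
    n=cv2.undistortPoints(uv,np.array([[fx,0,cx],[0,fy,cy],[0,0,1]]),np.array(c['D'])).reshape(h,w,2)
    d=c['d']; p=np.stack([n[...,0]*d,-n[...,1]*d,-d],-1)
    return p@c['T'][:3,:3].T+c['T'][:3,3]
def rel(pos,rotm=None):
    s=manip.observe(); Rc=R.from_rotvec(s['orientation'])
    t=Rc.inv().apply(np.array(pos)-s['ee_pos'])/0.12
    print('shift',t.round(3), end=' ')
    if rotm is not None: print('turn',((Rc.inv()*R.from_matrix(rotm)).as_rotvec()/(np.pi/4)).round(3))
E
python3 - <<'E'
from h import *
s=manip.observe(); print({k:np.round(v,3) for k,v in s.items()}); print(R.from_rotvec(s['orientation']).as_matrix().round(3), manip.grip_depth)
for n in('top','side'):
    c=look(n,n+'0.png'); print(n,c['T'].round(3),c['K'])
E
```

```text
pics
{'clock': np.float64(0.0), 'qpos': array([-1.346,  0.399,  0.045,  1.538, -0.019,  1.207, -0.051]), 'qvel': array([-0.001,  0.001,  0.001, -0.   ,  0.002, -0.   ,  0.   ]), 'tau': array([ 0.0000e+00, -4.7512e+01,  1.3650e+00, -2.5422e+01,  1.2000e-02,
        1.0000e-02, -0.0000e+00]), 'ee_pos': array([0.207, 0.616, 0.23 ]), 'orientation': array([-5.06e-01, -3.10e+00,  3.00e-03]), 'contact_force': array([-0.278, -0.07 , -0.138]), 'moment': array([-0.06 ,  0.014, -0.009]), 'finger_force': np.float64(0.0), 'finger_gap': np.float64(1.001)}
[[-0.948  0.318 -0.001]
 [ 0.318  0.948 -0.002]
 [-0.    -0.002 -1.   ]] 0.0187
top [[-0.009  0.999 -0.032  0.482]
 [-0.999 -0.008  0.031  0.05 ]
 [ 0.031  0.033  0.999  1.137]
 [ 0.     0.     0.     1.   ]] [365.25205528 365.25205528 320.97507436 199.34300492]
side [[ 0.935  0.269 -0.232  0.251]
 [-0.355  0.672 -0.65  -0.742]
 [-0.019  0.689  0.724  1.043]
 [ 0.     0.     0.     1.   ]] [452.62066348 452.62066348 319.4933182  198.29149159]
```

View pics/top0.png

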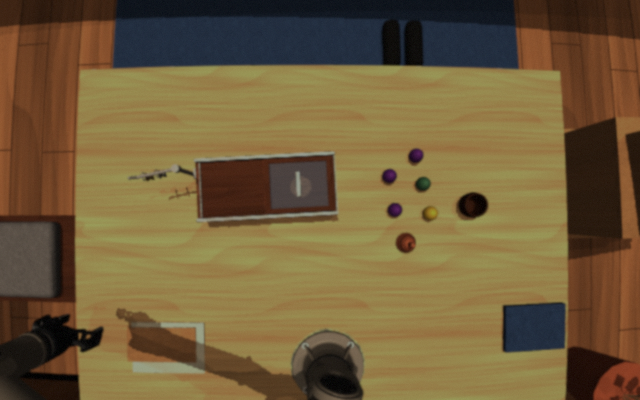

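View pics/side0.png

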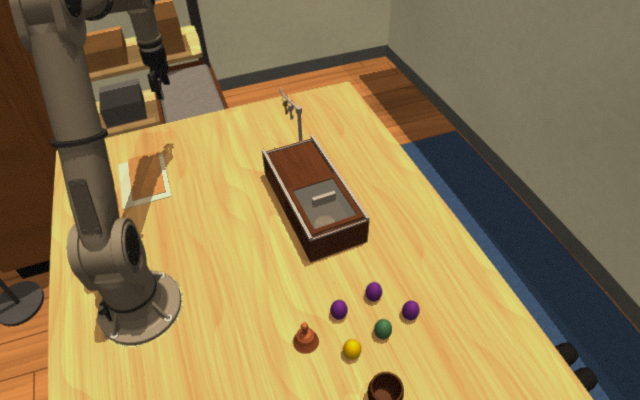

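Top view: shelf spans (197–337, 153–220), its fin at (297,184), hanger at the left end (130–195,175). Egg-shaped items: purple (389,176), (416,156), (395,210), yellow (430,213) and green (423,184). The green one fits jade. The bell is at (406,242) and the pot at (473,205).

```bash
cat > m.py <<'E'
from h import *
for n in('top','side'):
    c=load(n); p=cloud(c); hsv=cv2.cvtColor(c['im'],cv2.COLOR_BGR2HSV); z=p[...,2]
    roi=(p[...,0]>0.2)&(p[...,0]<0.8)&(p[...,1]<0)&(p[...,1]>-0.6)&(z>0.01)&(z<0.12)
    k,l,st,ce=cv2.connectedComponentsWithStats(roi.astype(np.uint8))
    print(n)
    for i in range(1,k):
        if st[i,4]<30: continue
        m=l==i; q=p[m]
        print(ce[i].round(0),st[i,4],'lo',q.min(0).round(3),'hi',q.max(0).round(3),'mid',((q.min(0)+q.max(0))/2).round(3),'hsv',np.median(hsv[m],0))
    s=(z>0.085)&(z<0.115)&(p[...,0]>0.3)&(p[...,0]<0.75)&(p[...,1]>-.2)&(p[...,1]<.5)
    r=cv2.minAreaRect(p[s][:,:2].astype(np.float32)); print('shelf top',r,s.sum())
    f=(z>0.118)&(z<0.145)&(p[...,0]>0.3)&(p[...,0]<0.75)&(p[...,1]>-.1)&(p[...,1]<.25)
    print('fin',cv2.minAreaRect(p[f][:,:2].astype(np.float32)),p[f].mean(0),f.sum())
    g=(z>0.15)&(z<0.24)&(p[...,0]>0.45)&(p[...,0]<0.75)&(p[...,1]>.2)&(p[...,1]<.6)
    if g.any(): print('hanger',p[g].min(0),p[g].max(0))
    print('table z',np.median(z[(abs(p[...,0]-.3)<.03)&(abs(p[...,1]+.1)<.05)]))
c=load('side'); cv2.imwrite('pics/crop.png',cv2.resize(c['im'][260:400,280:440],None,fx=4,fy=4,interpolation=cv2.INTER_CUBIC))
E
python3 m.py
```

```text
top
[416. 155.] 181 lo [ 0.631 -0.3    0.015] hi [ 0.675 -0.257  0.063] mid [ 0.653 -0.279  0.039] hsv [147. 154.  64.]
[331. 185.] 501 lo [ 0.474 -0.027  0.091] hi [ 0.653 -0.     0.113] mid [ 0.563 -0.013  0.102] hsv [ 10. 162.  72.]
[389. 176.] 171 lo [ 0.569 -0.213  0.023] hi [ 0.61  -0.171  0.062] mid [ 0.589 -0.192  0.042] hsv [147. 156.  64.]
[423. 183.] 174 lo [ 0.544 -0.317  0.018] hi [ 0.584 -0.278  0.062] mid [ 0.564 -0.297  0.04 ] hsv [ 55.  102.5  62. ]
[474. 205.] 522 lo [ 0.456 -0.486  0.01 ] hi [ 0.536 -0.409  0.081] mid [ 0.496 -0.447  0.046] hsv [ 10. 184.  21.]
[394. 210.] 170 lo [ 0.465 -0.228  0.019] hi [ 0.505 -0.186  0.062] mid [ 0.485 -0.207  0.04 ] hsv [147. 154.  65.]
[430. 213.] 172 lo [ 0.452 -0.338  0.016] hi [ 0.495 -0.298  0.061] mid [ 0.473 -0.318  0.038] hsv [ 21.  192.  130.5]
[406. 243.] 268 lo [ 0.352 -0.277  0.01 ] hi [ 0.409 -0.22   0.094] mid [ 0.381 -0.248  0.052] hsv [  8. 183.  87.]
shelf top ((0.553601861000061, 0.18272630870342255), (0.18125785887241364, 0.4125978350639343), 2.524651288986206) 8764
fin ((0.5587648749351501, 0.08348840475082
[... 838 characters left out ...]
-0.279  0.01 ] hi [ 0.408 -0.229  0.091] mid [ 0.379 -0.254  0.05 ] hsv [ 10. 185. 125.]
[352. 349.] 295 lo [ 0.45  -0.342  0.018] hi [ 0.491 -0.303  0.061] mid [ 0.471 -0.323  0.039] hsv [ 23. 248. 190.]
[386. 385.] 645 lo [ 0.456 -0.481  0.01 ] hi [ 0.531 -0.413  0.08 ] mid [ 0.494 -0.447  0.045] hsv [ 11. 186.  37.]
shelf top ((0.5514869689941406, 0.18223735690116882), (0.1817227602005005, 0.42183080315589905), 2.773031234741211) 5963
fin ((0.5563781261444092, 0.08116922527551651), (0.06954745948314667, 0.017143987119197845), 1.1412323713302612) [0.55526423 0.07847067 0.12939904] 157
hanger [0.56364802 0.3769493  0.15030359] [0.60182405 0.50960617 0.22817841]
table z 4.994107542621862e-06
```

View pics/crop.png

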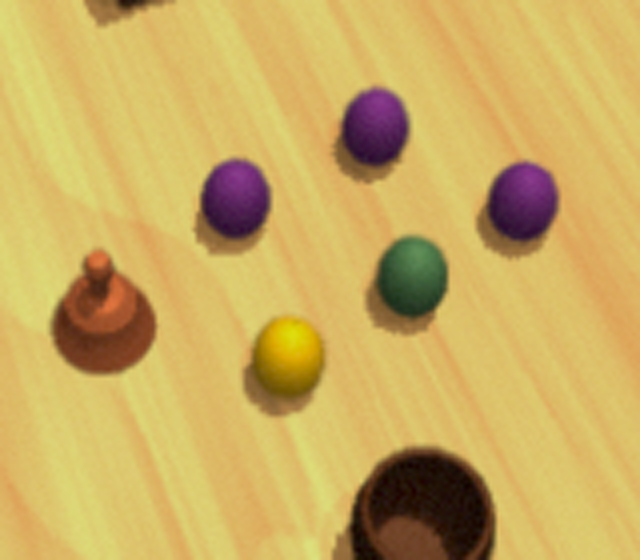

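The crop shows a green egg at (412,276), upright, and the only green one among three purple and one yellow. It is the jade egg, at about (0.563, -0.300), with neighbours at least 90 mm away. The fin is at about (0.557, 0.082) and the shelf yaw is about 2.6°. I'll move towards the fin and align the tool to the shelf.

Call:
{"name": "drive_tool", "arguments": {
  "rows": [
    [[1,-0.48,-0.37,0,0,0,-0.24],[1,-0.95,-0.74,0,0,0,-0.471],[1,-0.95,-0.74,0,0,0,-0.471],[1,-0.95,-0.74,0,0,0,-0.471]]
  ]
}}

```text
clock: 0.6
ee_pos: [0.2876, 0.4948, 0.2313]
orientation: [0.066, -3.141, -0.0]
contact_force: [0.2, 0.5, 0.7]
finger_gap: 0.996
finger_force: 0.0
```

```bash
cat >> h.py <<'E'
YAW=np.radians(2.6)
def down(a): # tool y at world angle a
    y=np.array([np.cos(a),np.sin(a),0]); z=np.array([0,0,-1.]); return np.stack([np.cross(y,z),y,z],1)
SH=down(np.pi/2+YAW)
E
python3 -c "
from h import *
s=manip.observe();print(s['clock'],s['ee_pos'],s['qpos'].round(2))
rel([.557,.082,.23],SH)"
```

```text
0.6 [0.28756915 0.4947987  0.23132588] [-1.14  0.26  0.03  1.73 -0.01  1.15  0.5 ]
shift [-2.098 -3.532  0.011] turn [ 0.    -0.    -0.004]
```

Call:
{"name": "drive_tool", "arguments": {
  "rows": [
    [[1,-0.3,-0.5,0,0,0,0],[1,-0.6,-1,0,0,0,0],[1,-0.6,-1,0,0,0,0]]
  ]
}}

```text
clock: 0.98
ee_pos: [0.3657, 0.3775, 0.2313]
orientation: [-0.066, 3.14, -0.001]
contact_force: [-1.2, 0.3, 0.6]
finger_gap: 0.999
finger_force: 0.0
```

Call:
{"name": "drive_tool", "arguments": {
  "rows": [
    [[1,-0.3,-0.5,0,0,0,0],[1,-0.6,-1,0,0,0,0],[1,-0.6,-1,0,0,0,0]]
  ]
}}

```text
clock: 1.35
ee_pos: [0.4433, 0.2613, 0.2314]
orientation: [-0.066, 3.14, -0.0]
contact_force: [0.0, 0.8, 0.5]
finger_gap: 1.003
finger_force: 0.0
```

Call:
{"name": "drive_tool", "arguments": {
  "rows": [
    [[1,-0.3,-0.5,0,0,0,0],[1,-0.6,-1,0,0,0,0],[1,-0.6,-1,0,0,0,0]]
  ]
}}

```text
clock: 1.72
ee_pos: [0.5208, 0.1449, 0.2313]
orientation: [-0.067, 3.14, -0.001]
contact_force: [-0.4, 0.7, -0.2]
finger_gap: 1.003
finger_force: 0.0
```

Call:
{"name": "drive_tool", "arguments": {
  "rows": [
    [[1,-0.15,-0.27,0,0,0,0],[1,-0.3,-0.53,0,0,0,0],[1,-0.3,-0.53,0,0,0,0],[1,-0.3,-0.53,0,0,0,0]]
  ]
}}

```text
clock: 2.22
ee_pos: [0.5574, 0.0879, 0.2309]
orientation: [0.079, -3.14, -0.003]
contact_force: [0.4, 0.8, -0.1]
finger_gap: 0.997
finger_force: 0.0
```

Run:
```python
from h import *
s=manip.observe();print(s['clock'],s['ee_pos'],s['qpos'].round(2))
c=look('wrist','w1.png');p=cloud(c);z=p[...,2]
f=(z>0.118)&(z<0.145)&(abs(p[...,0]-.557)<.07)&(abs(p[...,1]-.082)<.05)
print('fin',cv2.minAreaRect(p[f][:,:2].astype(np.float32)),p[f].mean(0),f.sum())
rel([.557,.082,.112],SH)
```

```text
2.225 [0.5574207  0.08785815 0.23088649] [-0.52  0.26  0.34  1.75 -0.1   1.15  1.48]
fin ((0.558543860912323, 0.08318918943405151), (0.06904803216457367, 0.011653873138129711), 2.8950233459472656) [0.55626776 0.08329614 0.13374283] 1157
shift [ 0.004 -0.05   0.991] turn [ 0.002 -0.001  0.007]
```

View pics/w1.png

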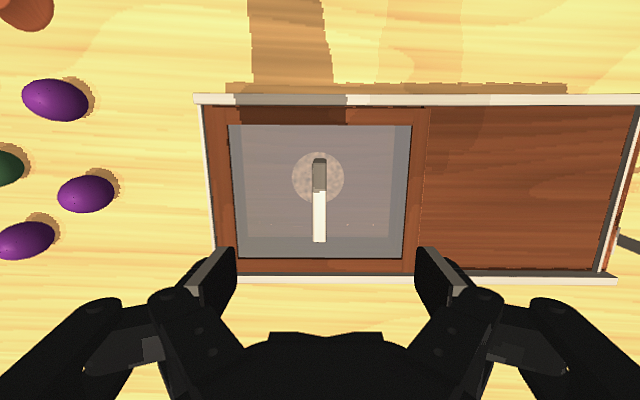

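The wrist view shows the fin at (319,200) between the fingers and the cork pad at (318,178) seen through the clear door. Next: descend and grip the fin.

Call:
{"name": "drive_tool", "arguments": {
  "rows": [
    [[1,-0.01,-0.04,0.4,0,0,0],[1,-0.01,-0.04,0.8,0,0,0],[1,-0.01,-0.04,0.97,0,0,0],[1,-0.01,-0.04,0.97,0,0,0],[0,-0.01,-0.04,0.97,0,0,0],[0,-0.01,-0.04,0.97,0,0,0],[0,-0.01,-0.04,0.97,0,0,0],[0,-0.01,-0.04,0.97,0,0,0]]
  ],
  "grip_force": 40
}}

```text
clock: 3.28
ee_pos: [0.5597, 0.0802, 0.1156]
orientation: [-0.072, 3.14, 0.002]
contact_force: [-0.1, 4.1, 2.0]
finger_gap: 0.145
finger_force: 1.2
```

Call:
{"name": "drive_tool", "arguments": {
  "rows": [
    [[0,0,0,0,0,0,0],[0,0,0,0,0,0,0]]
  ]
}}

```text
clock: 3.52
ee_pos: [0.5597, 0.0802, 0.1157]
orientation: [-0.073, 3.14, 0.002]
contact_force: [-2.1, 1.4, 6.1]
finger_gap: 0.13
finger_force: 40.8
```

Call:
{"name": "drive_tool", "arguments": {
  "rows": [
    [[0,0,0.1,0,0,0,0],[0,0,0.25,0,0,0,0],[0,0,0.4,0,0,0,0],[0,0,0.55,0,0,0,0],[0,0,0.7,0,0,0,0],[0,0,0.85,0,0,0,0],[0,0,1,0,0,0,0],[0,0,1,0,0,0,0]]
  ]
}}

```text
clock: 4.53
ee_pos: [0.5541, 0.2016, 0.1157]
orientation: [-0.075, 3.139, 0.003]
contact_force: [-1.3, 2.1, 4.8]
finger_gap: 0.129
finger_force: 40.8
```

Call:
{"name": "drive_tool", "arguments": {
  "rows": [
    [[0,0,0.12,0,0,0,0],[0,0,0.24,0,0,0,0],[0,0,0.36,0,0,0,0],[0,0,0.46,0,0,0,0],[0,0,0.52,0,0,0,0],[0,0,0.54,0,0,0,0],[0,0,0.54,0,0,0,0]]
  ]
}}

```text
clock: 5.4
ee_pos: [0.5514, 0.2608, 0.1157]
orientation: [0.07, -3.141, 0.006]
contact_force: [-2.5, -5.6, 8.1]
finger_gap: 0.127
finger_force: 41.3
```

Call:
{"name": "drive_tool", "arguments": {
  "rows": [
    [[0,0,0.02,0,0,0,0],[0,0,0.04,0,0,0,0],[0,0,0.04,0,0,0,0]]
  ]
}}

```text
clock: 5.78
ee_pos: [0.5514, 0.2608, 0.1157]
orientation: [0.066, -3.139, 0.016]
contact_force: [-2.6, -12.4, 11.1]
finger_gap: 0.131
finger_force: 41.9
```

It no longer moves and the force has risen, so the door is at its stop. Releasing.

Call:
{"name": "drive_tool", "arguments": {
  "rows": [
    [[0,0,-0.05,0,0,0,0],[1,0,-0.05,0,0,0,0],[1,0,-0.05,0,0,0,0],[1,0,-0.05,0,0,0,0],[1,0,-0.05,-0.3,0,0,0],[1,0,-0.05,-0.7,0,0,0],[1,0,-0.05,-1,0,0,0],[1,0,-0.05,-1,0,0,0]]
  ]
}}

```text
clock: 6.78
ee_pos: [0.5528, 0.264, 0.2384]
orientation: [-0.073, 3.135, 0.005]
contact_force: [-0.4, -0.1, 0.3]
finger_gap: 0.996
finger_force: 0.0
```

Call:
{"name": "drive_tool", "arguments": {
  "rows": [
    [[1,0,-0.5,-0.2,0,0,0],[1,0,-1,-0.2,0,0,0],[1,0,-1,-0.2,0,0,0]]
  ]
}}

```text
clock: 7.15
ee_pos: [0.5566, 0.1357, 0.2584]
orientation: [0.056, -3.14, 0.005]
contact_force: [0.5, 0.6, -0.5]
finger_gap: 1.002
finger_force: 0.0
```

Call:
{"name": "drive_tool", "arguments": {
  "rows": [
    [[1,0,-0.5,0,0,0,0],[1,0,-1,0,0,0,0],[1,0,-1,0,0,0,0],[1,0,-1,0,0,0,0]]
  ]
}}

```text
clock: 7.65
ee_pos: [0.5615, 0.0245, 0.2578]
orientation: [0.074, -3.139, -0.001]
contact_force: [1.1, 0.5, -0.2]
finger_gap: 1.0
finger_force: 0.0
```

```bash
cat > s.py <<'E'
from h import *
c=look('wrist','w2.png');p=cloud(c);z=p[...,2]
s=manip.observe();print(s['clock'],s['ee_pos'])
f=(z>0.118)&(z<0.145)&(abs(p[...,0]-.55)<.07)&(abs(p[...,1]-.267)<.06)
if f.any(): print('fin',cv2.minAreaRect(p[f][:,:2].astype(np.float32)),f.sum())
hsv=cv2.cvtColor(c['im'],cv2.COLOR_BGR2HSV)
m=(z>0.008)&(z<0.02)&(abs(p[...,0]-.555)<.08)&(abs(p[...,1]-.082)<.09)
g=np.zeros_like(m); a=(z>0.0137)&m
k,l,st,ce=cv2.connectedComponentsWithStats(a.astype(np.uint8)); i=1+st[1:,4].argmax()
print('bay floor z',np.percentile(z[m],[5,50,95]),'pad',cv2.minEnclosingCircle(p[l==i][:,:2].astype(np.float32)),p[l==i].mean(0),st[i])
rel([.563,-.300,.231],down(np.radians(100)))
E
python3 s.py
```

```text
7.7 [0.56158556 0.02536567 0.25787869]
fin ((0.550492525100708, 0.2602007985115051), (0.07017473131418228, 0.0141593674197793), 2.9608256816864014) 1970
bay floor z [0.01094475 0.01234955 0.01547336] pad ((0.5601766109466553, 0.08046617358922958), 0.03315267339348793) [0.55901229 0.07937113 0.01522429] [ 343  149   49   49 1789]
shift [ 0.12  -2.709  0.222] turn [ 0.001 -0.002 -0.16 ]
```

View pics/w2.png

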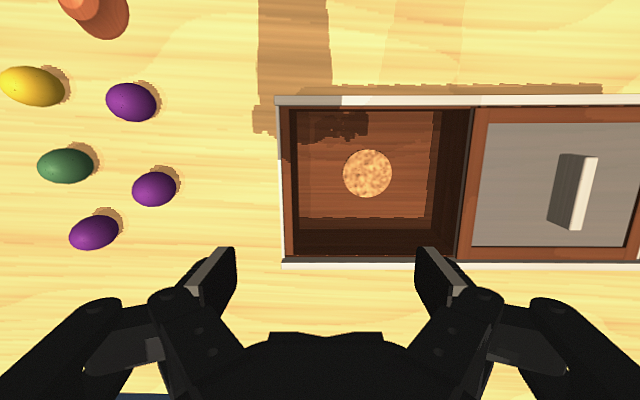

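The bay is open, with the cork pad at (368,174) and the door clear of it on the right. I'll check the door's opening against the shelf ends.

```bash
cat > d.py <<'E'
from h import *
c=load('wrist'); p=cloud(c)
u=np.array([np.cos(YAW),np.sin(YAW)]); v=np.array([-u[1],u[0]])
o=np.array([.553,.178]); q=p[...,:2]-o; a=q@u; b=q@v; z=p[...,2]
for lo,hi in((-.05,-.03),(0,.02),(.03,.05)):
    m=(a>lo)&(a<hi)&(z>.085)&(z<.125)&(abs(b)<.25)
    h,e=np.histogram(b[m],np.arange(-.22,.22,.002))
    idx=np.nonzero(h)[0]; 
    s=np.split(idx,np.nonzero(np.diff(idx)>1)[0]+1); print([(round(e[i[0]],3),round(e[i[-1]+1],3)) for i in s])
    for b0 in np.arange(-.02,.03,.004):
        mm=m&(abs(b-b0)<.002); print(round(b0,3),z[mm].mean().round(4) if mm.any() else None,end='; ')
    print()
r=(z>.1)&(z<.118)&(abs(b)<.22)&(abs(a)<.1); r&=abs(abs(a)-.085)<.012
print('rails a',np.percentile(a[r&(a<0)],[2,50,98]),np.percentile(a[r&(a>0)],[2,50,98]) if (r&(a>0)).any() else 0,'b',b[r].min(),b[r].max())
E
python3 d.py
```

```text
[(np.float64(-0.202), np.float64(-0.188)), (np.float64(-0.014), np.float64(0.158))]
-0.02 None; -0.016 None; -0.012 0.1029; -0.008 0.1019; -0.004 0.1063; 0.0 0.1062; 0.004 0.1024; 0.008 0.1021; 0.012 0.1021; 0.016 0.1022; 0.02 0.1022; 0.024 0.1022; 0.028 0.1023; 
[(np.float64(-0.202), np.float64(-0.188)), (np.float64(-0.014), np.float64(0.08)), (np.float64(0.116), np.float64(0.168))]
-0.02 None; -0.016 None; -0.012 0.103; -0.008 0.1029; -0.004 0.1061; 0.0 0.1061; 0.004 0.1024; 0.008 0.1021; 0.012 0.1022; 0.016 0.1022; 0.02 0.1023; 0.024 0.1022; 0.028 0.1021; 
[(np.float64(-0.202), np.float64(-0.188)), (np.float64(-0.014), np.float64(0.176))]
-0.02 None; -0.016 None; -0.012 0.1031; -0.008 0.1016; -0.004 0.1063; 0.0 0.1061; 0.004 0.1024; 0.008 0.1022; 0.012 0.1021; 0.016 0.1022; 0.02 0.1023; 0.024 0.1022; 0.028 0.1022; 
rails a [-0.08724406 -0.0821019  -0.0734809 ] [0.073689   0.08286617 0.09061436] b -0.20167152318198311 0.18844165629064646
```

```bash
python3 - <<'E'
from h import *
for n in('top','side'):
    old=load(n); c=look(n,n+'1.png')
    for w,y0 in((old,.082),(c,.262)):
        p=cloud(w);z=p[...,2]
        f=(z>0.118)&(z<0.145)&(abs(p[...,0]-.555)<.06)&(abs(p[...,1]-y0)<.03)
        print(n,cv2.minAreaRect(p[f][:,:2].astype(np.float32)),p[f].mean(0),f.sum())
E
python3 - <<'E'
import sys; sys.path.insert(0,'.')
E
python3 - <<'E'
from h import *
for n in('top','side'):
    c=load(n)
    p=cloud(c); u=np.array([np.cos(YAW),np.sin(YAW)]); v=np.array([-u[1],u[0]])
    q=p[...,:2]-[.553,.178]; a=q@u;b=q@v;z=p[...,2]
    m=(abs(a)<.06)&(abs(b)<.25)&(z>.08)&(z<.125)
    for lo in np.arange(-.212,.23,.004):
        mm=m&(b>=lo)&(b<lo+.004)
        if mm.any() and (lo<-.18 or -.03<lo<.01 or lo>.16): print(round(lo,3),z[mm].mean().round(4),mm.sum(),end='; ')
    print()
E
```

```text
top ((0.5587648749351501, 0.08348840475082397), (0.06928742676973343, 0.01202712394297123), 2.6888349056243896) [0.55813384 0.08317419 0.13362258] 116
top ((0.5495151281356812, 0.25922679901123047), (0.06898858398199081, 0.012992806732654572), 3.2559688091278076) [0.55020198 0.25833386 0.13263309] 138
side ((0.5563781261444092, 0.08116922527551651), (0.06954745948314667, 0.017143987119197845), 1.1412323713302612) [0.55526423 0.07847067 0.12939904] 157
side ((0.5485165119171143, 0.2583129107952118), (0.07029250264167786, 0.019647004082798958), 2.3922014236450195) [0.54718853 0.2563286  0.1284801 ] 142
-0.016 0.1046 48; -0.012 0.1057 62; -0.008 0.1064 59; -0.004 0.1061 56; 0.0 0.1023 53; 0.004 0.1022 60; 0.008 0.102 61; 0.16 0.1024 63; 0.164 0.1052 74; 0.168 0.1061 57; 0.172 0.1057 58; 0.176 0.0966 16; 0.18 0.0989 83; 0.184 0.0963 32; 0.188 0.0953 62; 0.192 0.095 55; 0.196 0.0929 11; 0.2 0.0909 12; 0.204 0.1042 16; 0.208 0.1032 4; 
-0.208 0.0911 46; -0.204 0.0921 175; -0.2 0.0976 9; -0.196 0.095 35; -0.192 0.0926 17; -0.02 0.1028 3; -0.016 0.1018 67; -0.012 0.0937 145; -0.008 0.0986 59; -0.004 0.1051 37; 0.0 0.104 16; 0.004 0.1023 24; 0.008 0.1018 34; 0.16 0.1028 46; 0.164 0.1039 41; 0.168 0.1052 36; 0.172 0.1059 26; 0.176 0.105 11; 0.18 0.1027 8; 0.184 0.0996 13; 0.188 0.0978 2; 0.192 0.0955 19; 0.196 0.0928 9; 0.2 0.1048 8; 0.204 0.1036 13; 0.208 0.1076 10; 0.212 0.1145 2;
```

All three cameras give a travel of only about 177 mm and about 0.18 open, so I'll regrip and push on to be sure it's fully open.

Call:
{"name": "drive_tool", "arguments": {
  "rows": [
    [[1,0,0.5,0,0,0,0],[1,0,1,0,0,0,0],[1,0,1,0,0,0,0]]
  ]
}}

```text
clock: 8.18
ee_pos: [0.5548, 0.1521, 0.2581]
orientation: [0.094, -3.139, -0.005]
contact_force: [-0.2, -0.0, 0.5]
finger_gap: 1.0
finger_force: 0.0
```

Call:
{"name": "drive_tool", "arguments": {
  "rows": [
    [[1,0,0.5,0,0,0,0],[1,0,0.96,0,0,0,0],[1,0,0.96,0.2,0,0,0],[1,0,0.96,0.2,0,0,0]]
  ]
}}

```text
clock: 8.68
ee_pos: [0.5494, 0.2583, 0.2328]
orientation: [0.076, -3.137, 0.004]
contact_force: [-0.2, -0.1, -0.2]
finger_gap: 0.999
finger_force: 0.0
```

```bash
python3 -c "
from h import *
s=manip.observe();print(s['ee_pos']);rel([.5505,.2605,.116],SH)"
```

```text
[0.54938669 0.25834371 0.23278524]
shift [-0.014  0.02   0.973] turn [-0.003 -0.005  0.004]
```

Call:
{"name": "drive_tool", "arguments": {
  "rows": [
    [[1,0,0.02,0.4,0,0,0],[1,0,0.02,0.8,0,0,0],[1,0,0.02,0.95,0,0,0],[0,0,0.02,0.95,0,0,0],[0,0,0.02,0.95,0,0,0],[0,0,0.02,0.95,0,0,0],[0,0,0.02,0.95,0,0,0],[0,0,0.02,0.95,0,0,0]]
  ]
}}

```text
clock: 9.68
ee_pos: [0.5516, 0.2608, 0.1222]
orientation: [-0.073, 3.139, 0.001]
contact_force: [-0.7, -0.3, 7.0]
finger_gap: 0.124
finger_force: 42.3
```

Call:
{"name": "drive_tool", "arguments": {
  "rows": [
    [[0,0,0,0,0,0,0],[0,0,0.02,0,0,0,0],[0,0,0.04,0,0,0,0],[0,0,0.06,0,0,0,0],[0,0,0.08,0,0,0,0],[0,0,0.08,0,0,0,0]]
  ]
}}

```text
clock: 10.42
ee_pos: [0.5516, 0.2609, 0.1222]
orientation: [0.066, -3.139, 0.018]
contact_force: [-3.2, -14.4, 13.5]
finger_gap: 0.12
finger_force: 43.2
```

Blocked firmly at 0.2609 again, so this is the end stop. Releasing and heading to the egg.

Call:
{"name": "drive_tool", "arguments": {
  "rows": [
    [[0,0,-0.08,0,0,0,0],[1,0,-0.08,0,0,0,0],[1,0,-0.08,0,0,0,0],[1,0,-0.08,0,0,0,0],[1,0,-0.08,-0.3,0,0,0],[1,0,-0.08,-0.7,0,0,0],[1,0,-0.08,-1,0,0,0],[1,0,-0.08,-1,0,0,0]]
  ]
}}

```text
clock: 11.42
ee_pos: [0.5529, 0.2617, 0.2444]
orientation: [-0.073, 3.135, 0.005]
contact_force: [0.7, 0.7, -0.5]
finger_gap: 1.001
finger_force: 0.0
```

Call:
{"name": "drive_tool", "arguments": {
  "rows": [
    [[1,0,-0.5,0,0,0,0],[1,0,-1,0,0,0,0],[1,0,-1,0,0,0,0]]
  ]
}}

```text
clock: 11.8
ee_pos: [0.5564, 0.1335, 0.24]
orientation: [0.057, -3.14, 0.006]
contact_force: [0.5, 0.9, 0.4]
finger_gap: 1.002
finger_force: 0.0
```

Call:
{"name": "drive_tool", "arguments": {
  "rows": [
    [[1,0,-0.5,0,0,0,0],[1,0,-1,0,0,0,0],[1,0,-1,0,0,0,0]]
  ]
}}

```text
clock: 12.18
ee_pos: [0.5614, 0.0149, 0.2401]
orientation: [0.058, -3.14, 0.004]
contact_force: [0.4, 0.6, -0.4]
finger_gap: 0.998
finger_force: 0.0
```

Call:
{"name": "drive_tool", "arguments": {
  "rows": [
    [[1,0,-0.5,0,0,0,0],[1,0,-1,0,0,0,0],[1,0,-1,0,0,0,0]]
  ]
}}

```text
clock: 12.55
ee_pos: [0.5667, -0.1042, 0.2402]
orientation: [0.059, -3.14, 0.004]
contact_force: [-0.5, 1.0, 0.3]
finger_gap: 1.0
finger_force: 0.0
```

Call:
{"name": "drive_tool", "arguments": {
  "rows": [
    [[1,0,-0.5,0,0,0,0],[1,0,-1,0,0,0,0],[1,0,-1,0,0,0,0]]
  ]
}}

```text
clock: 12.92
ee_pos: [0.5719, -0.2234, 0.24]
orientation: [0.061, -3.139, 0.004]
contact_force: [0.6, 0.8, -0.1]
finger_gap: 1.002
finger_force: 0.0
```

```bash
python3 -c "
from h import *
s=manip.observe();print(s['ee_pos'],s['qpos'].round(2));rel([.562,-.300,.231],down(np.radians(100)))"
```

```text
[ 0.57191654 -0.22336962  0.24002001] [-0.09  0.37  0.52  1.63 -0.19  1.2   2.08]
shift [ 0.107 -0.635  0.077] turn [-0.003 -0.003 -0.173]
```

Call:
{"name": "drive_tool", "arguments": {
  "rows": [
    [[1,0.1,-0.3,0.07,0,0,0],[1,0.11,-0.63,0.07,0,0,0],[1,0.11,-0.63,0.07,0,0,0],[1,0.11,-0.63,0.07,0,0,0]]
  ]
}}

```text
clock: 13.42
ee_pos: [0.5645, -0.292, 0.2315]
orientation: [0.077, -3.14, -0.004]
contact_force: [1.1, 1.0, 0.9]
finger_gap: 1.001
finger_force: 0.0
```

Run:
```python
from h import *
s=manip.observe();print(s['ee_pos'])
c=look('wrist','w3.png');p=cloud(c);z=p[...,2]
hsv=cv2.cvtColor(c['im'],cv2.COLOR_BGR2HSV)
g=(hsv[...,0]>40)&(hsv[...,0]<75)&(hsv[...,1]>70)&(z>.005)&(z<.07)&(abs(p[...,0]-.563)<.06)&(abs(p[...,1]+.3)<.06)
q=p[g];print(g.sum(),q.min(0),q.max(0),(q.min(0)+q.max(0))/2)
t=q[q[:,2]>q[:,2].max()-.006];print('tip',t.mean(0))
e=cv2.minEnclosingCircle(q[:,:2].astype(np.float32));print(e)
# sphere-ish fit on the band near widest
A=q[(q[:,2]>.018)&(q[:,2]<.032)];M=np.c_[2*A[:,:2],np.ones(len(A))];x=np.linalg.lstsq(M,(A[:,:2]**2).sum(1),rcond=None)[0]
print('band centre',x[:2],np.sqrt(x[2]+x[:2]@x[:2]))
```

```text
[ 0.56448851 -0.29204702  0.231534  ]
1051 [ 0.54340804 -0.32001978  0.02552974] [ 0.58377599 -0.27875821  0.05922094] [ 0.56359202 -0.299389    0.04237534]
tip [ 0.56516083 -0.29858626  0.0558819 ]
((0.5630781650543213, -0.29924437403678894), 0.021162932738661766)
band centre [ 0.56567575 -0.29838226] 0.02184463228484053
```

View pics/w3.png

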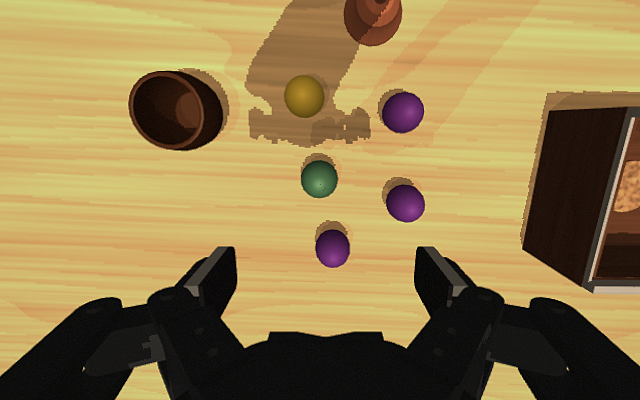

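The jade egg sits at (319,179) in the wrist view, upright, with clear space on both sides. It measures (0.5645, -0.299).

Call:
{"name": "drive_tool", "arguments": {
  "rows": [
    [[1,0,0,0.4,0,0,0],[1,0,0,0.8,0,0,0],[1,0,0,0.9,0,0,0],[1,0,0,0.9,0,0,0],[1,0,0,0.9,0,0,0]]
  ]
}}

```text
clock: 14.1
ee_pos: [0.565, -0.2955, 0.1267]
orientation: [-0.073, 3.137, -0.002]
contact_force: [0.6, -0.4, 0.5]
finger_gap: 0.999
finger_force: 0.0
```

```bash
python3 -c "
from h import *
s=manip.observe();print(s['ee_pos']);rel([.5645,-.299,.006],SH)"
```

```text
[ 0.56503421 -0.29554271  0.12673213]
shift [ 0.009 -0.027  1.006] turn [-0.002  0.005  0.002]
```

Call:
{"name": "drive_tool", "arguments": {
  "rows": [
    [[1,0.01,-0.03,0.25,0,0,0],[1,0.01,-0.03,0.5,0,0,0],[1,0.01,-0.03,0.75,0,0,0],[1,0.01,-0.03,0.9,0,0,0],[1,0.01,-0.03,0.98,0,0,0],[1,0.01,-0.03,0.98,0,0,0],[1,0.01,-0.03,0.98,0,0,0]]
  ]
}}

```text
clock: 14.98
ee_pos: [0.5633, -0.2992, 0.008]
orientation: [-0.072, 3.139, -0.001]
contact_force: [-0.1, -1.2, 0.1]
finger_gap: 1.005
finger_force: 0.0
```

Call:
{"name": "drive_tool", "arguments": {
  "rows": [
    [[0.6,0,0,0,0,0,0],[0.5,0,0,0,0,0,0],[0.4,0,0,0,0,0,0],[0.4,0,0,0,0,0,0],[0.4,0,0,0,0,0,0],[0.4,0,0,0,0,0,0]]
  ],
  "grip_force": 40
}}

```text
clock: 15.72
ee_pos: [0.5627, -0.2989, 0.0075]
orientation: [-0.072, 3.14, -0.0]
contact_force: [-0.8, 0.5, 5.9]
finger_gap: 0.499
finger_force: 40.7
```

Call:
{"name": "drive_tool", "arguments": {
  "rows": [
    [[0.4,0,0,-0.1,0,0,0],[0.4,0,0,-0.25,0,0,0],[0.4,0,0,-0.45,0,0,0],[0.4,0,0,-0.7,0,0,0],[0.4,0,0,-1,0,0,0],[0.4,0,0,-1,0,0,0]]
  ]
}}

```text
clock: 16.48
ee_pos: [0.5645, -0.3002, 0.1309]
orientation: [-0.072, 3.134, -0.005]
contact_force: [1.0, -0.2, -3.0]
finger_gap: 0.504
finger_force: 41.3
```

Call:
{"name": "drive_tool", "arguments": {
  "rows": [
    [[0.4,0,0.2,-0.2,0,0,0],[0.4,0,0.45,-0.4,0,0,0],[0.4,0,0.7,-0.55,0,0,0],[0.4,0,1,-0.6,0,0,0],[0.4,0,1,-0.6,0,0,0]]
  ]
}}

```text
clock: 17.1
ee_pos: [0.5571, -0.1744, 0.1983]
orientation: [0.082, -3.14, -0.005]
contact_force: [0.1, -1.3, -2.5]
finger_gap: 0.503
finger_force: 41.5
```

Call:
{"name": "drive_tool", "arguments": {
  "rows": [
    [[0.4,0,0.25,0,0,0,0],[0.4,0,0.5,0,0,0,0],[0.4,0,0.75,0,0,0,0],[0.4,0,1,0,0,0,0],[0.4,0,1,0,0,0,0]]
  ]
}}

```text
clock: 17.73
ee_pos: [0.5508, -0.0565, 0.1977]
orientation: [0.079, -3.139, -0.002]
contact_force: [-0.2, 0.3, -2.2]
finger_gap: 0.5
finger_force: 41.6
```

Run:
```python
from h import *
s=manip.observe();print(s['ee_pos'],s['finger_gap'],s['finger_force'])
c=look('wrist','w4.png');p=cloud(c);z=p[...,2]
d=p-s['ee_pos']; hsv=cv2.cvtColor(c['im'],cv2.COLOR_BGR2HSV)
g=(hsv[...,0]>40)&(hsv[...,0]<80)&(hsv[...,1]>60)&(np.linalg.norm(d,axis=-1)<.09)
print('egg',g.sum(),p[g].min(0)-s['ee_pos'],p[g].max(0)-s['ee_pos'])
m=(z>0.0137)&(z<.02)&(abs(p[...,0]-.555)<.07)&(abs(p[...,1]-.08)<.06)
k,l,st,ce=cv2.connectedComponentsWithStats(m.astype(np.uint8)); i=1+st[1:,4].argmax()
print('pad',cv2.minEnclosingCircle(p[l==i][:,:2].astype(np.float32)),p[l==i].mean(0),st[i])
rel([.560,.080,.18],SH)
```

```text
[ 0.55075261 -0.05646341  0.19773787] 0.50041626809323 41.56125813256949
egg 8655 [-0.02035444 -0.022948    0.00320837] [0.01401133 0.04683829 0.08755219]
pad ((0.5594269633293152, 0.08007211983203888), 0.03308238834142685) [0.55891688 0.07884371 0.01520634] [ 416  168   57   55 2400]
shift [-0.132  1.151  0.149] turn [-0.001 -0.002  0.003]
```

View pics/w4.png

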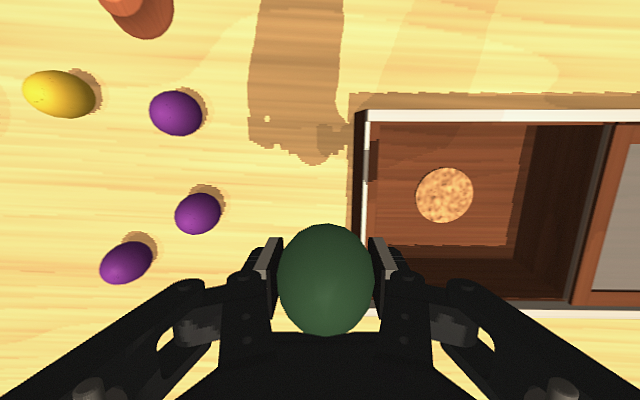

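The egg is held upright between the pads at (325,280). The pad is in view at (445,195), about (0.559, 0.080). Going above it.

Call:
{"name": "drive_tool", "arguments": {
  "rows": [
    [[0.4,-0.02,0.25,0,0,0,0],[0.4,-0.05,0.5,0,0,0,0],[0.4,-0.08,0.75,0,0,0,0],[0.4,-0.11,1,0,0,0,0],[0.4,-0.11,1,0,0,0,0]]
  ]
}}

```text
clock: 18.4
ee_pos: [0.5591, 0.0629, 0.1982]
orientation: [0.077, -3.14, -0.0]
contact_force: [-0.5, -0.2, -1.8]
finger_gap: 0.503
finger_force: 41.6
```

Call:
{"name": "drive_tool", "arguments": {
  "rows": [
    [[0.4,0,0.15,0,0,0,0],[0.4,0,0.15,0.1,0,0,0],[0.4,0,0.15,0.1,0,0,0],[0.4,0,0.15,0.1,0,0,0]]
  ]
}}

```text
clock: 18.9
ee_pos: [0.558, 0.0785, 0.1866]
orientation: [0.071, -3.14, 0.001]
contact_force: [0.4, -0.0, -2.8]
finger_gap: 0.497
finger_force: 41.6
```

```bash
python3 -c "
from h import *
s=manip.observe();print(s['ee_pos']);rel([.5575,.080,.024],SH)"
```

```text
[0.55802105 0.07850235 0.18664174]
shift [0.003 0.013 1.355] turn [-0.001 -0.001 -0.001]
```

Call:
{"name": "drive_tool", "arguments": {
  "rows": [
    [[0.4,0,0.01,0.15,0,0,0],[0.4,0,0.01,0.35,0,0,0],[0.4,0,0.01,0.55,0,0,0],[0.4,0,0.01,0.75,0,0,0],[0.4,0,0.01,0.9,0,0,0],[0.4,0,0.01,1,0,0,0],[0.4,0,0.01,1,0,0,0]]
  ]
}}

```text
clock: 19.77
ee_pos: [0.5575, 0.0806, 0.066]
orientation: [0.072, -3.139, 0.001]
contact_force: [-0.1, -1.3, -2.3]
finger_gap: 0.501
finger_force: 41.5
```

Call:
{"name": "drive_tool", "arguments": {
  "rows": [
    [[0.4,0,0,0.1,0,0,0],[0.4,0,0,0.2,0,0,0],[0.4,0,0,0.27,0,0,0],[0.4,0,0,0.31,0,0,0],[0.4,0,0,0.31,0,0,0]]
  ]
}}

```text
clock: 20.4
ee_pos: [0.5579, 0.0806, 0.0293]
orientation: [0.073, -3.14, 0.0]
contact_force: [0.1, -0.2, -2.3]
finger_gap: 0.502
finger_force: 41.5
```

Call:
{"name": "drive_tool", "arguments": {
  "rows": [
    [[0.4,0,0,0.02,0,0,0],[0.4,0,0,0.04,0,0,0],[0.4,0,0,0.05,0,0,0],[0.4,0,0,0.05,0,0,0]]
  ]
}}

```text
clock: 20.9
ee_pos: [0.558, 0.0807, 0.0236]
orientation: [0.073, -3.141, -0.0]
contact_force: [0.6, 0.5, -2.2]
finger_gap: 0.502
finger_force: 41.6
```

Call:
{"name": "drive_tool", "arguments": {
  "rows": [
    [[0.4,0,0,0.008,0,0,0],[0.4,0,0,0.016,0,0,0],[0.4,0,0,0.016,0,0,0]]
  ]
}}

```text
clock: 21.28
ee_pos: [0.5583, 0.0808, 0.0225]
orientation: [-0.072, 3.141, 0.001]
contact_force: [-2.6, -0.1, 5.1]
finger_gap: 0.502
finger_force: 42.2
```

Contact is made at the expected height. Open gently, then rise.

Call:
{"name": "drive_tool", "arguments": {
  "rows": [
    [[0.52,0,0,0,0,0,0],[0.55,0,0,0,0,0,0],[0.65,0,0,0,0,0,0],[0.75,0,0,0,0,0,0],[0.75,0,0,0,0,0,0]]
  ]
}}

```text
clock: 21.9
ee_pos: [0.5581, 0.0807, 0.0217]
orientation: [-0.072, 3.141, 0.0]
contact_force: [1.6, -0.1, 0.2]
finger_gap: 0.75
finger_force: 0.0
```

Call:
{"name": "drive_tool", "arguments": {
  "rows": [
    [[0.75,0,0,-0.1,0,0,0],[0.75,0,0,-0.25,0,0,0],[0.75,0,0,-0.5,0,0,0],[0.75,0,0,-0.75,0,0,0],[0.75,0,0,-1,0,0,0],[0.75,0,0,-1,0,0,0]]
  ]
}}

```text
clock: 22.65
ee_pos: [0.5605, 0.0809, 0.1457]
orientation: [-0.072, 3.134, 0.003]
contact_force: [1.4, 0.1, 0.5]
finger_gap: 0.749
finger_force: 0.0
```

Call:
{"name": "drive_tool", "arguments": {
  "rows": [
    [[1,0,0,-0.4,0,0,0],[1,0,0,-0.75,0,0,0],[1,0,0,-0.75,0,0,0],[1,0,0,-0.75,0,0,0]]
  ]
}}

```text
clock: 23.15
ee_pos: [0.5572, 0.0807, 0.231]
orientation: [0.073, -3.139, 0.0]
contact_force: [0.7, -0.0, -0.6]
finger_gap: 0.998
finger_force: 0.0
```

Run:
```python
from h import *
s=manip.observe();print(s['clock'],s['ee_pos'])
c=look('wrist','w5.png');p=cloud(c);z=p[...,2]
hsv=cv2.cvtColor(c['im'],cv2.COLOR_BGR2HSV)
g=(hsv[...,0]>40)&(hsv[...,0]<80)&(hsv[...,1]>60)&(z>.02)&(z<.09)&(abs(p[...,0]-.558)<.06)&(abs(p[...,1]-.08)<.06)
q=p[g];print(g.sum(),q.min(0),q.max(0)); A=q[(q[:,2]>.033)&(q[:,2]<.05)]
M=np.c_[2*A[:,:2],np.ones(len(A))];x=np.linalg.lstsq(M,(A[:,:2]**2).sum(1),rcond=None)[0];print('centre',x[:2],np.sqrt(x[2]+x[:2]@x[:2]))
f=(z>0.118)&(z<0.145)&(abs(p[...,0]-.55)<.07)&(abs(p[...,1]-.267)<.06)
if f.any(): print('fin',cv2.minAreaRect(p[f][:,:2].astype(np.float32)),f.sum())
rel([.551,.261,.23],SH)
```

```text
23.15 [0.55723773 0.08069463 0.23098392]
1144 [0.53916092 0.06007849 0.03931657] [0.57846105 0.10061426 0.07465143]
centre [0.56074967 0.08129789] 0.021106590980571473
fin ((0.5507628917694092, 0.25848302245140076), (0.06918349117040634, 0.013767305761575699), 1.564637541770935) 2103
shift [-0.02   1.504  0.003] turn [-0.    -0.003  0.001]
```

View pics/w5.png

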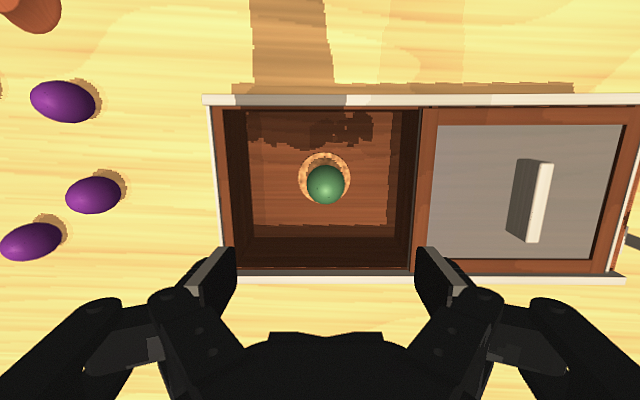

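The egg stands upright and centred on the pad at (325,185), with its tip at about 74 mm as expected. Now close the door.

Call:
{"name": "drive_tool", "arguments": {
  "rows": [
    [[1,-0.01,0.5,0,0,0,0],[1,-0.01,1,0,0,0,0],[1,-0.01,1,0,0,0,0]]
  ]
}}

```text
clock: 23.58
ee_pos: [0.5512, 0.2077, 0.2294]
orientation: [0.089, -3.136, -0.002]
contact_force: [0.3, 0.4, 0.7]
finger_gap: 0.995
finger_force: 0.0
```

Call:
{"name": "drive_tool", "arguments": {
  "rows": [
    [[1,0,0.48,0,0,0,0],[1,0,0.48,0,0,0,0],[1,0,0.48,0.3,0,0,0],[1,0,0.48,0.6,0,0,0],[1,0,0.48,0.6,0,0,0],[1,0,0.48,0.6,0,0,0]]
  ]
}}

```text
clock: 24.32
ee_pos: [0.5518, 0.2575, 0.1605]
orientation: [-0.071, 3.14, 0.0]
contact_force: [0.4, 0.7, 0.6]
finger_gap: 0.996
finger_force: 0.0
```

```bash
python3 -c "
from h import *
s=manip.observe();print(s['ee_pos']);rel([.551,.2605,.118],SH)"
```

```text
[0.55177555 0.25752253 0.16051882]
shift [0.006 0.025 0.354] turn [ 0.     0.001 -0.   ]
```

Call:
{"name": "drive_tool", "arguments": {
  "rows": [
    [[1,0,0.025,0.2,0,0,0],[1,0,0.025,0.34,0,0,0],[1,0,0.025,0.34,0,0,0],[0,0,0.025,0.34,0,0,0],[0,0,0.025,0.34,0,0,0],[0,0,0.025,0.34,0,0,0],[0,0,0.025,0.34,0,0,0],[0,0,0.025,0.34,0,0,0]]
  ]
}}

```text
clock: 25.32
ee_pos: [0.5511, 0.2608, 0.1195]
orientation: [-0.072, 3.141, -0.0]
contact_force: [-1.0, -1.9, 3.4]
finger_gap: 0.129
finger_force: 41.7
```

Call:
{"name": "drive_tool", "arguments": {
  "rows": [
    [[0,0,-0.1,0,0,0,0],[0,0,-0.25,0,0,0,0],[0,0,-0.4,0,0,0,0],[0,0,-0.55,0,0,0,0],[0,0,-0.7,0,0,0,0],[0,0,-0.85,0,0,0,0],[0,0,-1,0,0,0,0],[0,0,-1,0,0,0,0]]
  ]
}}

```text
clock: 26.32
ee_pos: [0.5568, 0.1364, 0.1194]
orientation: [-0.067, 3.141, -0.005]
contact_force: [-2.0, -2.7, 7.3]
finger_gap: 0.129
finger_force: 42.2
```

Call:
{"name": "drive_tool", "arguments": {
  "rows": [
    [[0,0,-0.12,0,0,0,0],[0,0,-0.24,0,0,0,0],[0,0,-0.36,0,0,0,0],[0,0,-0.44,0,0,0,0],[0,0,-0.5,0,0,0,0],[0,0,-0.54,0,0,0,0],[0,0,-0.54,0,0,0,0]]
  ]
}}

```text
clock: 27.2
ee_pos: [0.5596, 0.0759, 0.1194]
orientation: [-0.071, 3.14, 0.001]
contact_force: [0.1, 2.7, 6.5]
finger_gap: 0.126
finger_force: 42.1
```

Call:
{"name": "drive_tool", "arguments": {
  "rows": [
    [[0,0,-0.02,0,0,0,0],[0,0,-0.04,0,0,0,0],[0,0,-0.06,0,0,0,0],[0,0,-0.06,0,0,0,0]]
  ]
}}

```text
clock: 27.7
ee_pos: [0.5596, 0.0758, 0.1194]
orientation: [-0.077, 3.14, 0.013]
contact_force: [-0.8, 13.6, 5.8]
finger_gap: 0.128
finger_force: 42.0
```

The door is blocked at 0.0758, a travel of 185 mm, so it is fully shut. Releasing with the command relaxed, then retreating.

Call:
{"name": "drive_tool", "arguments": {
  "rows": [
    [[0,0,0.05,0,0,0,0],[0.3,0,0.05,0,0,0,0],[1,0,0.05,0,0,0,0],[1,0,0.05,0,0,0,0],[1,0,0.05,-0.3,0,0,0],[1,0,0.05,-0.7,0,0,0],[1,0,0.05,-1,0,0,0],[1,0,0.05,-1,0,0,0]]
  ]
}}

```text
clock: 28.7
ee_pos: [0.5616, 0.0749, 0.2421]
orientation: [-0.071, 3.135, 0.002]
contact_force: [-0.4, -0.8, -0.7]
finger_gap: 1.0
finger_force: 0.0
```

Call:
{"name": "drive_tool", "arguments": {
  "rows": [
    [[1,0.4,0,-0.2,0,0,0],[1,0.8,0,-0.4,0,0,0],[1,0.8,0,-0.4,0,0,0],[1,0.8,0,-0.4,0,0,0]]
  ]
}}

```text
clock: 29.2
ee_pos: [0.4636, 0.0708, 0.2861]
orientation: [0.072, -3.14, 0.0]
contact_force: [0.7, -0.3, -0.1]
finger_gap: 1.001
finger_force: 0.0
```

Run:
```python
from h import *
s=manip.observe();print(s['clock'],s['ee_pos'],s['contact_force'])
c=look('wrist','w6.png')
p=cloud(c);z=p[...,2]
f=(z>0.118)&(z<0.145)&(abs(p[...,0]-.558)<.06)&(abs(p[...,1]-.078)<.03)
if f.any(): print('fin',cv2.minAreaRect(p[f][:,:2].astype(np.float32)),f.sum())
c=look('top','top2.png');p=cloud(c);z=p[...,2]
f=(z>0.118)&(z<0.145)&(abs(p[...,0]-.558)<.06)&(abs(p[...,1]-.078)<.03)
if f.any(): print('fin top',cv2.minAreaRect(p[f][:,:2].astype(np.float32)),f.sum())
```

```text
29.2 [0.46363215 0.07080171 0.28614227] [ 0.67831493 -0.25284581 -0.1497713 ]
fin ((0.5588687658309937, 0.07623252272605896), (0.06979058682918549, 0.011355683207511902), 2.7441070079803467) 684
fin top ((0.5615751147270203, 0.07632384449243546), (0.01117468811571598, 0.06393810361623764), 89.6335678100586) 102
```

View pics/w6.png

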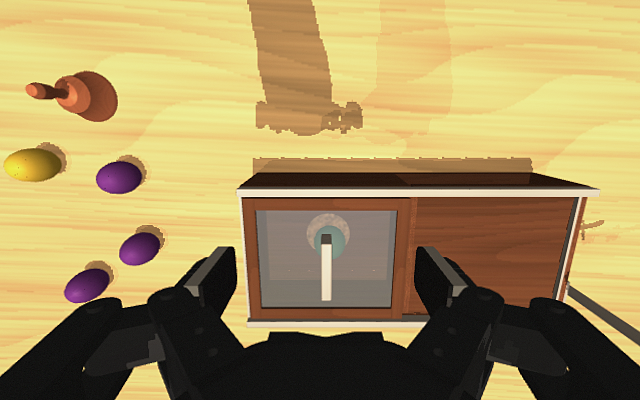

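The door is fully shut, with the fin at y = 0.076. The egg shows upright on the pad through the panel at (328,238), and the bystanders are undisturbed.

```bash
python3 -c "
from h import *
print(manip.finish_job())"
```

```text
the job is handed in; nothing more can be done
None
```

The job is handed in at about 29 s on the robot's clock: door opened to its stop, jade egg set down upright on the cork pad, door shut again to its stop (185 mm travel); the arm never went near the bell, pot or key hanger.

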